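# Stand up the toppled tin and clamp its lid

## Task

The lid of the blue tin has just been glued, but the tin has toppled against the wood off-cuts. Stand it upright, lid up, in the middle of the cork square on the clamp board and let go of it; then push the red clamp handle down over centre, all the way to its stop, so that the rubber pad holds the lid down. Don't drop the tin, and leave the soup can, the jar and the green carton standing where they are.

Things in the scene. Friction and masses are not known exactly. Their poses are not given: they have to be found in the camera images.
- tin_center (a point): Centre of the toppled tin: blue, square, with a paper band and brass lid (fixed on), 44 x 44 mm, 90 mm tall, 0.09 to 0.18 kg, loose. z axis: from base to lid; x, y: normal to its flat sides. At the start a base edge is on the table and the +x side leans on the off-cuts: z points 35 degrees above level, y is level, the two y sides are free to grip; the centre is 44 mm above the table.
- offcut: Two stacked pieces of wood, fixed to the table, 60 (x) x 110 (y) x 37 mm tall; origin at the centre of the underside. The tin leans on the -x upper edge, its centre about 59 mm from the origin toward -x (up to 20 mm off along y); its lid points toward +x.
- cork_spot (a point): Centre of the top of the 60 x 60 mm cork square, 20 mm above the table, where the tin is to stand. z up; x level, from the cork to the clamp. While the clamp is open, its raised arm and pad overhang the +x part of the cork from about 185 mm above the table, so a hand straight above the tin would hit them: lean the hand to the -x side.
- clamp_board: Fixed wooden board, 17 mm thick, that carries the cork square and the clamp; origin on the table under the cork's centre, axes as the cork's. It reaches from 60 mm behind (-x) to 180 mm ahead (+x) of it and 70 mm to either side. The clamp's block, 60 mm wide, stands 70 to 155 mm ahead and, with the clamp's cheeks, is 153 mm high.
- handle_pivot (a point): Hinge of the clamp handle, 145 mm above the table, 129 mm ahead (+x) of the cork centre. Axes as the cork square's; the hinge axis is y.
- handle_grip (a point): Point on the centre line of the red handle, 95 mm from its hinge. The red grip is a round bar 18 mm thick, from 45 to 125 mm from the hinge. Open, it rises away from the cork square, 66 degrees above level; closed, it lies 2 degrees below level, pointing to +x.
- clamp_handle (a joint): Clamp handle angle in rad: 0 open (raised), 1.19 closed at its stop. Pushing the red grip down increases it and swings the arm and its rubber pad down on the tin's lid; the arm is lowest at 1.07 (centre), beyond which the clamp locks itself. The handle stays where it is left; it takes about 2 N on the grip, up to about 4 N before centre.
- clamp_pad: Black rubber pad, a disc 24 mm across on a sprung spindle under the end of the clamp arm; origin at the arm's hinge, not at the pad. With the clamp closed it lies over the middle of the cork square and presses on a standing tin's lid with about 8 N.
- soup_can_mid (a point): Middle of a standing can with a red label, 66 mm across, 100 mm tall; not to be disturbed. z axis up.
- amber_jar_mid (a point): Middle of a standing amber jar with a white cap, 60 mm across, 85 mm tall; not to be disturbed. z axis up.
- tea_carton_mid (a point): Middle of a standing green carton, 50 (x) x 80 (y) x 70 mm tall; not to be disturbed. z axis up.

How it is judged:
On the way, in this order (a step that is already met when the one before it is completed fails the run):
1. the tin stands upright on the cork square, let go, with the clamp still open (angle between tin_center's own z axis and vertical below 0.09 rad and horizontal distance between tin_center and cork_spot below 0.014 m and z of tin_center in the frame of cork_spot between 0.041 and 0.049 m and value of joint clamp_handle below 0.4 rad and contact force between the fingers and tin below 0.1 N), for 0.2 s.
2. the handle is past centre and the pad presses on the tin (value of joint clamp_handle above 1.12 rad and contact force between clamp_pad and tin above 3 N), for 0.2 s.
At the end, for the whole second after the job is handed in: The tin stands lid up on the cork (within 5 degrees of upright, 14 mm of the centre), at rest; the handle is past centre at its stop (above 1.12 rad); the pad presses the lid with over 3 N. Can, jar and carton stand within 25 mm of where they were (all of step 2 and angle between tin_center's own z axis and vertical below 0.09 rad and horizontal distance between tin_center and cork_spot below 0.014 m and z of tin_center in the frame of cork_spot between 0.041 and 0.049 m and linear speed of tin below 0.02 m/s); the robot touches nothing.
It fails at once if the tin is dropped (falls freely faster than 0.7 m/s) (linear speed of tin above 0.7 m/s and contact force between the fingers and tin below 0.1 N).
It fails at once if the can, the jar or the carton is moved by more than 25 mm or knocked over ((distance of soup_can_mid from where it was at the start of the episode above 0.025 m or angle between soup_can_mid's own z axis and vertical above 0.35 rad) or (distance of amber_jar_mid from where it was at the start of the episode above 0.025 m or angle between amber_jar_mid's own z axis and vertical above 0.35 rad) or (distance of tea_carton_mid from where it was at the start of the episode above 0.025 m or angle between tea_carton_mid's own z axis and vertical above 0.35 rad)).
It also fails if it takes over 54 s, if anything falls off the work surface, if the arm or the gripper's body presses on something with over 40 N, if the wrist force passes 120 N, or if a joint passes its speed limit or range.

## Robot

A 6-joint arm with a two-finger parallel gripper is mounted at the origin on the work surface. World frame = base frame: x ahead of the robot, y to its left, z up, the work surface at z = 0. Lengths are in m, angles in rad, forces in N, time in s.
With the tool pointing down it reaches from about 0.35 to 0.85 m from the base axis. Payload 8.1 kg.
Tool frame: the origin (TCP) lies midway between the tips of the shut fingers; the grasp point (between the pads) lies 19 mm behind it; z points along the fingers, y is the line along which they close (so a half turn about z gives the same grasp; the last joint's range is limited). The gripper opens to 93 mm and grips with 3 to 60 N. Pads are 15 mm wide; open, the fingers measure 128 mm over their backs; the gripper's body (75 mm by 188 mm) begins 65 mm behind the grasp point.
Start: joints at [1.129, 0.13, 1.488, -0, 1.523, -0.085], TCP at [0.21, 0.562, 0.219] pointing down, gripper open.
Joint ranges: [-2.96, 2.96], [-0.89, 2.26], [0.02, 2.5], [-1.34, 4.48], [0, 2.73], [-2.66, 2.66]. Speed limits (rad/s): [2.39, 2.39, 2.79, 3.14, 3.14, 3.14].

## Interface

Orientations are given as a rotation vector (axis times angle).
In Python, from plant import read_state, read_camera, camera_model, close_job gives the robot as it stands. The module is installed in compiled form; this text tells all that it offers.
- The arm moves only by the tool carry_out, never from a script. Its argument "moves" is a list of rows, each an object of numbers: "jaw": the finger opening in m, from 0 to 0.093; "dx", "dy", "dz": the shift along the tool's x, y, z in m; "yaw": the turn about the tool's z in rad. In form: [{"jaw": .., "dx": .., "dy": .., "dz": .., "yaw": ..}, ...]. A call has 1 to 8 rows; each row shifts and turns the commanded pose from where the row before left it, along the tool's axes as they then stand; what a row does not reach is not made up. A row lasts 1/8 s, in which the tool goes at most 62.5 mm and 10.7 degrees, less where a joint would pass 70% of its speed; a pose out of reach is approached as far as the arm can. A call is refused whole if a number of a shift passes 0.0625 or a number of a turn 0.188, either way. A call with a gripper value outside its range is refused whole. The fingers move at their own pace and stop on an object; "grip_force" is the grip in N (left out, the last holds). Time passes only in rows, so rows that do not move let the fingers close. It gives the time, the measured TCP pose, the force, the opening and the grip force at its end, in the units of the state.
- read_state(): the state, without advancing time (a new reading comes with each control period).
- read_camera(name): name is "scene" or "top"; returns the picture (420x560x3 uint8, red, green, blue); there is no depth.
- camera_model(name): a dict with "camera_matrix" (3x3 intrinsics, pixels), "view" (4x4, takes a point from world to camera coordinates). Camera axes: x right, y up, looking along -z (the intrinsics and any distortion apply to the point x, -y, -z); pixel columns grow to the right and rows downward; lengths in m; the calibration is good to about 2 mm. A picture is of the moment at which its call begins. camera_model takes no time and is no camera call.
- close_job(): hands the job in; it is judged then, once.
The state is a dict: "t": time; "q": joint angles; "dq": joint speeds; "joint_torque": joint torques, N m; "tool_pos": TCP position; "orientation": TCP orientation; "force": force on the tool from outside, world axes, zero at the start; "wrist_torque": the same for the moment, N m; "opening": finger opening in m; "gripper_force": force on a finger pad.
Only numpy, scipy, OpenCV 4.12 (cv2) and the standard library are available. Lean on these libraries where they do the work, as an engineer would, in place of code of your own. Each camera call takes 0.05 s, during which the arm holds its last target. There are 200 camera calls.

## Working session

There is one attempt and no reset: what is moved stays moved. The work goes in short steps, Python scripts to look and compute and a tool call to move; the robot and the scene stay as the last step left them, time stands still between calls to the robot, and variables do not carry over. Pictures are saved under pics/ and viewed, at most 10 in all, crops included, and the job is handed in when it is done.

Besides the shell and the picture viewer there is one more tool, called after "Request:" as name(argument=value, ...), one argument or row to a line, values as JSON. carry_out: Moves the arm, as the interface text tells. Its arguments: {"type":"object","properties":{"moves":{"type":"array","items":{"type":"object","properties":{"jaw":{"type":"number"},"dx":{"type":"number"},"dy":{"type":"number"},"dz":{"type":"number"},"yaw":{"type":"number"}}}},"grip_force":{"type":"number"}},"required":["moves"]}

```bash
mkdir -p pics; python3 - <<'E'
from plant import *
import cv2,numpy as np
s=read_state(); print({k:np.round(v,3) for k,v in s.items()})
for n in("scene","top"):
    cv2.imwrite(f"pics/{n}0.png",read_camera(n)[...,::-1]); m=camera_model(n); print({k:(np.round(v,4).tolist()) for k,v in m.items()})
E
```

```text
{'t': np.float64(0.0), 'q': array([ 1.129,  0.131,  1.489, -0.   ,  1.523, -0.085]), 'dq': array([-0.   , -0.   ,  0.001, -0.001,  0.001,  0.001]), 'joint_torque': array([-3.0000e-03, -5.5985e+01, -4.9175e+01,  7.7000e-02,  3.6000e-02,
       -0.0000e+00]), 'tool_pos': array([0.209, 0.562, 0.218]), 'orientation': array([-5.570e-01, -3.091e+00,  3.000e-03]), 'force': array([-0.249, -0.526, -0.038]), 'wrist_torque': array([-0.022, -0.021,  0.017]), 'gripper_force': np.float64(0.0), 'opening': np.float64(0.093)}
{'camera_matrix': [[500.8995, 0.0, 281.5782], [0.0, 500.8995, 206.9718], [0.0, 0.0, 1.0]], 'view': [[0.7583, 0.6519, 0.0031, -0.5698], [-0.3527, 0.4063, 0.8429, 0.0404], [0.5483, -0.6403, 0.538, -1.369], [0.0, 0.0, 0.0, 1.0]]}
{'camera_matrix': [[451.9981, 0.0, 279.2007], [0.0, 451.9981, 206.0263], [0.0, 0.0, 1.0]], 'view': [[-0.0059, -0.9999, -0.0103, 0.1858], [0.9847, -0.0076, 0.174, -0.6207], [-0.1741, -0.0091, 0.9847, -1.2142], [0.0, 0.0, 0.0, 1.0]]}
```

View pics/scene0.png

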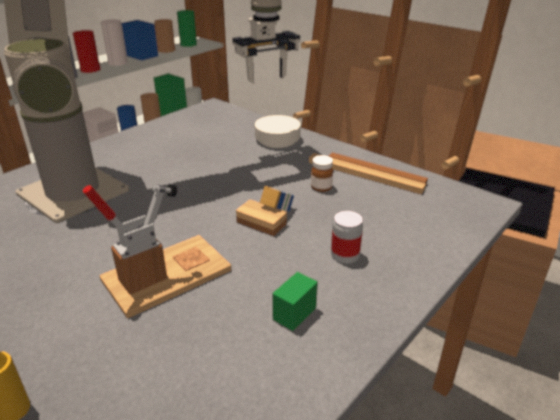

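View pics/top0.png

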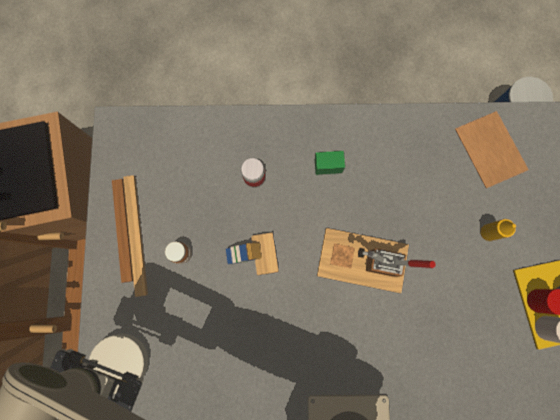

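The scene view shows the tin leaning on the off-cuts at about (270,205), and the clamp with its cork at (190,258). In the top view the tin is at (243,252) with its lid to the right, the off-cut at (264,253), the cork at (343,254) and the pad near (361,253). The can (253,170), jar (177,251) and carton (330,162) are standing. I'll zoom in to measure.

```bash
cat > h.py <<'E'
from plant import *
import cv2,numpy as np
def ray(n,u,v):
    m=camera_model(n);K=np.array(m["camera_matrix"]);V=np.array(m["view"])
    d=np.linalg.inv(K)@[u,v,1]; d=d*[1,-1,-1]; R=V[:3,:3]
    return -R.T@V[:3,3], R.T@d
def onz(n,u,v,z):
    o,d=ray(n,u,v); return (o+d*(z-o[2])/d[2])
def tri(a,b):
    o1,d1=ray("scene",*a);o2,d2=ray("top",*b)
    A=np.stack([d1,-d2],1);s=np.linalg.lstsq(A,o2-o1,rcond=None)[0]
    p,q=o1+s[0]*d1,o2+s[1]*d2; return (p+q)/2,np.linalg.norm(p-q)
def proj(n,p):
    m=camera_model(n);c=np.array(m["view"])@[*p,1];c=c[:3]*[1,-1,-1];c=np.array(m["camera_matrix"])@c;return c[:2]/c[2]
E
python3 - <<'E'
import cv2,numpy as np
t=cv2.imread("pics/top0.png");s=cv2.imread("pics/scene0.png")
a=cv2.resize(t[220:300,215:445],None,fx=3.45,fy=3.45,interpolation=cv2.INTER_CUBIC)
b=cv2.resize(s[175:310,80:310],None,fx=2.3,fy=2.3,interpolation=cv2.INTER_CUBIC)
w=min(a.shape[1],793)
c=np.zeros((a.shape[0]+b.shape[0],max(a.shape[1],b.shape[1]),3),np.uint8);c[:a.shape[0],:a.shape[1]]=a;c[a.shape[0]:,:b.shape[1]]=b
cv2.imwrite("pics/z1.png",c);print(c.shape)
E
```

```text
(586, 794, 3)
```

View pics/z1.png

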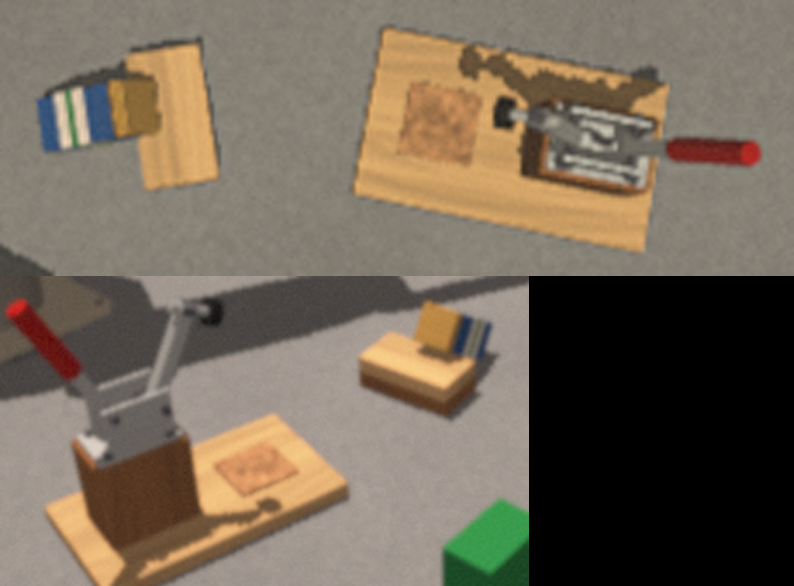

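The crop shows these points (crop pixels):
- **Cork:** corners (409,82), (482,93), (471,163), (397,152).
- **Board:** corners (385,28), (668,83), (645,250), (355,193).
- **Off-cut top:** corners (202,38), (219,178), (147,190).
- **Pad:** (503,112) in the top view, (211,311) in the scene view.
- **Handle tip:** (752,153) in the top view, (17,308) in the scene view.

```bash
python3 - <<'E'
from h import *
np.set_printoptions(precision=4,suppress=True)
T=lambda X,Y:(215+X/3.452,220+Y/3.45)
S=lambda X,Y:(80+X/2.3,175+(Y-276)/2.3)
f=lambda L,z:np.array([onz("top",*T(*p),z)[:2] for p in L])
B=f([(385,28),(668,83),(645,250),(355,193)],.017);print("board",B)
ax=(B[1]-B[0]+B[2]-B[3]);ax/=np.linalg.norm(ax);ay=np.array([-ax[1],ax[0]])
print("board x",ax,np.degrees(np.arctan2(ax[1],ax[0])),"cork from board",B.mean(0)-.06*ax, [np.linalg.norm(B[i]-B[(i+1)%4]) for i in range(4)])
C=f([(409,82),(482,93),(471,163),(397,152)],.02);c=C.mean(0);print("cork",C,c)
O=f([(125,45),(202,38),(219,178),(147,190)],.037);print("off",O,[np.linalg.norm(O[i]-O[(i+1)%4]) for i in range(4)])
oy=O[1]-O[2];oy/=np.linalg.norm(oy);ox=np.array([oy[1],-oy[0]])
print("off x",ox,np.degrees(np.arctan2(ox[1],ox[0])),"ctr",(O[1]+O[2])/2-.03*ox)
for n,a,b in(("pad",(211,311),(503,112)),("tip",(17,308),(752,153))):
    p,e=tri(S(*a),T(*b));print(n,p,e,"in cork frame",(p[:2]-c)@ax,(p[:2]-c)@ay)
# tin: blue+brass top silhouette
t=cv2.imread("pics/top0.png");h=cv2.cvtColor(t,cv2.COLOR_BGR2HSV)
# tin upper side (-x side), corners in crop: base-top edge & lid edge
oc=(O[1]+O[2])/2-.03*ox
from math import *
for off in(0,.01,.02,-.01):
    tc=np.array([*(oc-.059*ox+off*oy),.044])
    x=np.array([*(ox*sin(radians(35))),-cos(radians(35))]);z=np.array([*(ox*cos(radians(35))),sin(radians(35))]);y=np.array([*oy,0])
    print(off,tc,[ ((proj("top",tc-.022*x+b*.022*y+a*.045*z)-[215,220])*3.45).round(0).tolist() for a,b in((-1,-1),(-1,1),(1,1),(1,-1))])
s=read_state();R=cv2.Rodrigues(s["orientation"])[0];print(R)
E
```

```text
board [[ 0.5634  0.0466]
 [ 0.5161 -0.1853]
 [ 0.381  -0.1592]
 [ 0.428   0.0743]]
board x [-0.1988 -0.9801] -101.46391141059716 cork from board [0.4841 0.0029] [np.float64(0.2366190060635142), np.float64(0.13759074327081555), np.float64(0.23817369429756527), np.float64(0.13819042538639376)]
cork [[ 0.5181  0.0282]
 [ 0.5086 -0.0315]
 [ 0.4516 -0.0206]
 [ 0.4609  0.0395]] [0.4848 0.0039]
off [[0.5484 0.2612]
 [0.5537 0.1982]
 [0.4402 0.1849]
 [0.431  0.2429]] [np.float64(0.06320800858117236), np.float64(0.11428307551868447), np.float64(0.05869682546820182), np.float64(0.11881808135426217)]
off x [ 0.1161 -0.9932] -83.33325324940465 ctr [0.4935 0.2213]
pad [ 0.4801 -0.0175  0.2005] 0.00018173036424992944 in cork frame 0.021895597963117346 -0.00038715790469877825
tip [ 0.4481 -0.1705  0.2592] 0.0021949817702397495 in cork frame 0.17822567406477036 -0.0012667193348122733
0 [0.4867 0.2799 0.044 ] [[44.0, 156.0], [38.0, 102.0], [124.0, 85.0], [130.0, 141.0]]
0.01 [0.4966 0.2811 0.044 ] [[42.0, 143.0], [37.0, 89.0], [122.0, 72.0], [128.0, 128.0]]
0.02 [0.5065 0.2823 0.044 ] [[41.0, 131.0], [36.0, 77.0], [121.0, 59.0], [127.0, 115.0]]
-0.01 [0.4767 0.2788 0.044 ] [[45.0, 168.0], [39.0, 114.0], [125.0, 97.0], [131.0, 154.0]]
[[-0.937   0.3493 -0.0008]
 [ 0.3493  0.937  -0.0015]
 [ 0.0002 -0.0017 -1.    ]]
```

Request:
carry_out(
  moves=[
    {"dx":-0.0458,"dy":-0.0223},
    {"dx":-0.0458,"dy":-0.0223},
    {"dx":-0.0458,"dy":-0.0223},
    {"dx":-0.0458,"dy":-0.0223},
    {"dx":-0.0458,"dy":-0.0223},
    {"dx":-0.0458,"dy":-0.0223},
    {"dx":-0.0458,"dy":-0.0223},
    {"dx":-0.0458,"dy":-0.0223},
  ],
  grip_force=5,
)

```text
invalid input at $.moves[0]: expected keys jaw, dx, dy, dz, yaw
```

Request:
carry_out(
  moves=[
    {"yaw":0.183},
    {"yaw":0.183},
    {"yaw":0.183},
    {"yaw":0.183},
    {"yaw":0.183},
    {"yaw":0.183},
    {},
    {},
  ],
)

```text
invalid input at $.moves[0]: expected keys jaw, dx, dy, dz, yaw
```

Request:
carry_out(
  moves=[
    {"jaw":0.093,"dx":-0.0458,"dy":-0.0223,"dz":0,"yaw":0},
    {"jaw":0.093,"dx":-0.0458,"dy":-0.0223,"dz":0,"yaw":0},
    {"jaw":0.093,"dx":-0.0458,"dy":-0.0223,"dz":0,"yaw":0},
    {"jaw":0.093,"dx":-0.0458,"dy":-0.0223,"dz":0,"yaw":0},
    {"jaw":0.093,"dx":-0.0458,"dy":-0.0223,"dz":0,"yaw":0},
    {"jaw":0.093,"dx":-0.0458,"dy":-0.0223,"dz":0,"yaw":0},
    {"jaw":0.093,"dx":-0.0458,"dy":-0.0223,"dz":0,"yaw":0},
    {"jaw":0.093,"dx":-0.0458,"dy":-0.0223,"dz":0,"yaw":0},
  ],
  grip_force=5,
)

```text
t: 1.1
tool_pos: [0.4913, 0.2656, 0.2182]
orientation: [-0.557, -3.091, 0.0]
force: [1.2, 0.8, -0.5]
opening: 0.0928
gripper_force: 0.0
```

Request:
carry_out(
  moves=[
    {"jaw":0.093,"dx":0,"dy":0,"dz":0,"yaw":0.183},
    {"jaw":0.093,"dx":0,"dy":0,"dz":0,"yaw":0.183},
    {"jaw":0.093,"dx":0,"dy":0,"dz":0,"yaw":0.183},
    {"jaw":0.093,"dx":0,"dy":0,"dz":0,"yaw":0.183},
    {"jaw":0.093,"dx":0,"dy":0,"dz":0,"yaw":0.183},
    {"jaw":0.093,"dx":0,"dy":0,"dz":0,"yaw":0.183},
    {"jaw":0.093,"dx":0,"dy":0,"dz":0,"yaw":0},
  ],
)

```text
t: 1.98
tool_pos: [0.4903, 0.267, 0.2182]
orientation: [-2.087, -2.347, 0.001]
force: [-0.3, -0.2, -0.3]
opening: 0.0929
gripper_force: 0.0
```

Request:
carry_out(
  moves=[
    {"jaw":0.093,"dx":0,"dy":0,"dz":0.05,"yaw":0},
    {"jaw":0.093,"dx":0,"dy":0,"dz":0.05,"yaw":0},
    {"jaw":0.093,"dx":0,"dy":0,"dz":0.04,"yaw":0},
    {"jaw":0.093,"dx":0,"dy":0,"dz":0.03,"yaw":0},
    {"jaw":0.093,"dx":0,"dy":0,"dz":0.01,"yaw":0},
    {"jaw":0.093,"dx":0,"dy":0,"dz":0,"yaw":0},
  ],
)

```text
t: 2.72
tool_pos: [0.4903, 0.267, 0.0385]
orientation: [-2.086, -2.348, 0.001]
force: [0.2, -0.1, 1.1]
opening: 0.0928
gripper_force: 0.0
```

Request:
carry_out(
  moves=[
    {"jaw":0.03,"dx":0,"dy":0,"dz":0,"yaw":0},
    {"jaw":0.03,"dx":0,"dy":0,"dz":0,"yaw":0},
    {"jaw":0.03,"dx":0,"dy":0,"dz":0,"yaw":0},
    {"jaw":0.03,"dx":0,"dy":0,"dz":0,"yaw":0},
    {"jaw":0.03,"dx":0,"dy":0,"dz":0,"yaw":0},
    {"jaw":0.03,"dx":0,"dy":0,"dz":0,"yaw":0},
    {"jaw":0.03,"dx":0,"dy":0,"dz":0,"yaw":0},
    {"jaw":0.03,"dx":0,"dy":0,"dz":0,"yaw":0},
  ],
)

```text
t: 3.72
tool_pos: [0.4907, 0.2671, 0.0387]
orientation: [2.089, 2.346, 0.0]
force: [1.2, 0.4, 1.2]
opening: 0.0441
gripper_force: 5.0
```

Request:
carry_out(
  moves=[
    {"jaw":0.03,"dx":0.004,"dy":0,"dz":-0.006,"yaw":0},
    {"jaw":0.03,"dx":0.004,"dy":0,"dz":-0.008,"yaw":0},
    {"jaw":0.03,"dx":0.006,"dy":0,"dz":-0.01,"yaw":0},
    {"jaw":0.03,"dx":0.006,"dy":0,"dz":-0.012,"yaw":0},
    {"jaw":0.03,"dx":0,"dy":0,"dz":-0.012,"yaw":0},
    {"jaw":0.03,"dx":0,"dy":0,"dz":-0.012,"yaw":0},
    {"jaw":0.03,"dx":0,"dy":0,"dz":0,"yaw":0},
  ],
)

```text
t: 4.6
tool_pos: [0.4893, 0.2873, 0.1003]
orientation: [2.088, 2.346, 0.004]
force: [-0.0, 0.4, -0.6]
opening: 0.044
gripper_force: 5.0
```

```bash
cat > v.py <<'E'
import sys
from h import *
n=sys.argv[1];p=read_state()["tool_pos"];r=float(sys.argv[2]) if len(sys.argv)>2 else 50
o=[]
for c in("scene","top"):
    i=read_camera(c)[...,::-1];u,v=proj(c,p).astype(int);r=int(r);print(c,u-r,v-r)
    i=cv2.copyMakeBorder(i,r,r,r,r,cv2.BORDER_CONSTANT);o.append(cv2.resize(i[v:v+2*r,u:u+2*r],(390,390),interpolation=cv2.INTER_CUBIC))
cv2.imwrite(f"pics/{n}.png",np.hstack(o))
E
python3 v.py l1
```

```text
scene 227 128
top 189 202
```

View pics/l1.png

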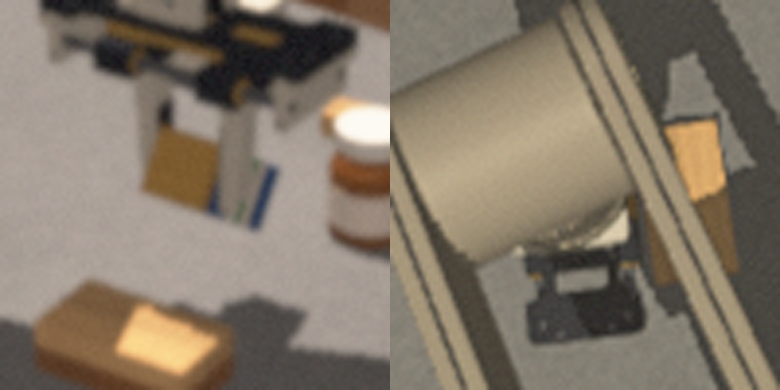

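The crop shows the tin gripped and lifted with its tilt unchanged, so it doesn't swing in the grip. I'll lay it back, regrip nearer the base, and push the base toward the off-cut so that its edge levers the tin upright like a ladder.

Request:
carry_out(
  moves=[
    {"jaw":0.03,"dx":0,"dy":0,"dz":0.012,"yaw":0},
    {"jaw":0.03,"dx":0,"dy":0,"dz":0.012,"yaw":0},
    {"jaw":0.03,"dx":-0.006,"dy":0,"dz":0.012,"yaw":0},
    {"jaw":0.03,"dx":-0.006,"dy":0,"dz":0.01,"yaw":0},
    {"jaw":0.03,"dx":-0.004,"dy":0,"dz":0.008,"yaw":0},
    {"jaw":0.03,"dx":-0.004,"dy":0,"dz":0.006,"yaw":0},
    {"jaw":0.03,"dx":0,"dy":0,"dz":0,"yaw":0},
    {"jaw":0.03,"dx":0,"dy":0,"dz":0,"yaw":0},
  ],
)

```text
t: 5.7
tool_pos: [0.4908, 0.2672, 0.039]
orientation: [2.089, 2.346, 0.001]
force: [-0.4, 0.4, -0.8]
opening: 0.0442
gripper_force: 5.0
```

Request:
carry_out(
  moves=[
    {"jaw":0.06,"dx":0,"dy":0,"dz":0,"yaw":0},
    {"jaw":0.06,"dx":0,"dy":0,"dz":0,"yaw":0},
    {"jaw":0.065,"dx":0,"dy":0,"dz":0,"yaw":0},
    {"jaw":0.065,"dx":0.012,"dy":0,"dz":0.0,"yaw":0},
    {"jaw":0.065,"dx":0.013,"dy":0,"dz":0.01,"yaw":0},
    {"jaw":0.065,"dx":0,"dy":0,"dz":0.01,"yaw":0},
    {"jaw":0.065,"dx":0,"dy":0,"dz":0,"yaw":0},
  ],
)

```text
t: 6.58
tool_pos: [0.4862, 0.2915, 0.0167]
orientation: [-2.087, -2.346, 0.005]
force: [0.1, -0.3, -0.2]
opening: 0.0647
gripper_force: 0.0
```

```bash
python3 v.py l2
```

```text
scene 227 156
top 190 205
```

View pics/l2.png

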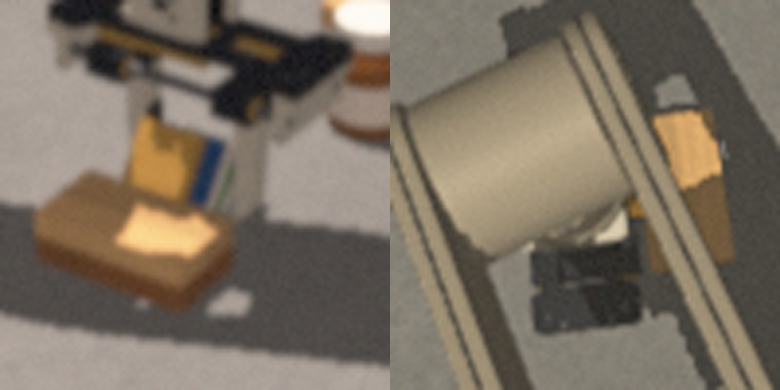

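Request:
carry_out(
  moves=[
    {"jaw":0.03,"dx":0,"dy":0,"dz":0,"yaw":0},
    {"jaw":0.03,"dx":0,"dy":0,"dz":0,"yaw":0},
    {"jaw":0.03,"dx":0,"dy":0,"dz":0,"yaw":0},
    {"jaw":0.03,"dx":0,"dy":0,"dz":-0.001,"yaw":0},
    {"jaw":0.03,"dx":-0.004,"dy":0,"dz":-0.001,"yaw":0},
    {"jaw":0.03,"dx":-0.004,"dy":0,"dz":-0.001,"yaw":0},
    {"jaw":0.03,"dx":-0.003,"dy":0,"dz":0,"yaw":0},
  ],
)

```text
t: 7.55
tool_pos: [0.4895, 0.2824, 0.0227]
orientation: [-2.088, -2.346, -0.005]
force: [-1.5, 8.0, 2.1]
opening: 0.0437
gripper_force: 5.0
```

Request:
carry_out(
  moves=[
    {"jaw":0.03,"dx":-0.003,"dy":0,"dz":0,"yaw":0},
    {"jaw":0.03,"dx":-0.002,"dy":0,"dz":0.0,"yaw":0},
    {"jaw":0.03,"dx":-0.001,"dy":0,"dz":0.001,"yaw":0},
    {"jaw":0.03,"dx":-0.001,"dy":0,"dz":0.001,"yaw":0},
    {"jaw":0.03,"dx":0,"dy":0,"dz":0,"yaw":0},
  ],
)

```text
t: 8.18
tool_pos: [0.4904, 0.2752, 0.0208]
orientation: [-2.089, -2.347, -0.004]
force: [-1.1, 5.7, 4.6]
opening: 0.0441
gripper_force: 5.0
```

```bash
python3 v.py l3
```

```text
scene 224 158
top 196 204
```

View pics/l3.png

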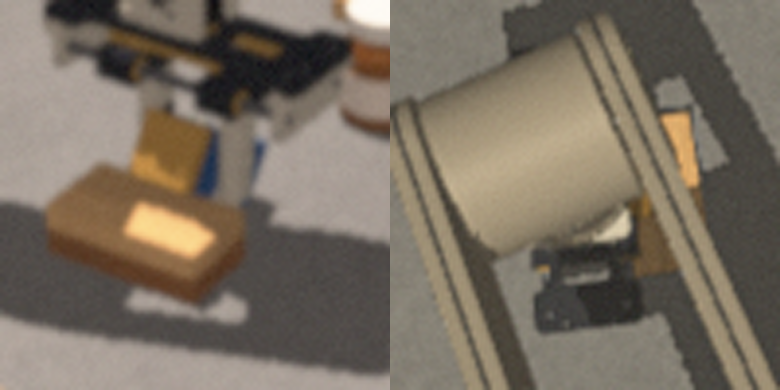

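Request:
carry_out(
  moves=[
    {"jaw":0.03,"dx":-0.002,"dy":0,"dz":0.001,"yaw":0},
    {"jaw":0.03,"dx":-0.001,"dy":0,"dz":0.001,"yaw":0},
    {"jaw":0.03,"dx":-0.001,"dy":0,"dz":0.001,"yaw":0},
    {"jaw":0.03,"dx":-0.001,"dy":0,"dz":0.002,"yaw":0},
    {"jaw":0.03,"dx":0,"dy":0,"dz":0.001,"yaw":0},
    {"jaw":0.03,"dx":0,"dy":0,"dz":0,"yaw":0},
  ],
)

```text
t: 9.02
tool_pos: [0.4912, 0.2699, 0.0148]
orientation: [2.088, 2.346, 0.004]
force: [-1.1, 3.0, 4.3]
opening: 0.044
gripper_force: 5.0
```

```bash
python3 v.py l4 40
```

```text
scene 233 171
top 208 213
```

View pics/l4.png

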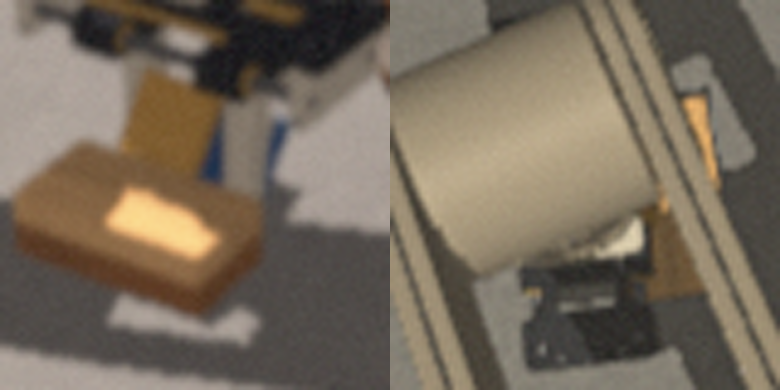

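```bash
python3 - <<'E'
from h import *
from math import *
ox=np.array([.1161,-.9932]);P=np.array([.4912,.2699,.0338])
for ph in(60,55,50,45,40,35,30,25,20,10,0):
    f=radians(ph);x=np.array([*(ox*cos(f)),-sin(f)]);z=np.array([*(ox*sin(f)),cos(f)]);y=np.array([.9932,.1161,0])
    for a in(.032,):
        B=P-z*a
        q=lambda p:((proj("scene",p)-[233,171])*390/80)
        L=[q(B+.09*z+i*.022*x+j*.022*y) for i,j in((-1,1),(-1,-1),(1,-1),(1,1))]
        d=L[2]-L[1];print(ph,[l.round().tolist() for l in L],d[0]/d[1])
E
```

```text
60 [[186.0, 131.0], [113.0, 105.0], [89.0, 189.0], [161.0, 217.0]] -0.2893742767935288
55 [[191.0, 121.0], [118.0, 95.0], [90.0, 179.0], [162.0, 206.0]] -0.3395949530028495
50 [[196.0, 112.0], [124.0, 87.0], [92.0, 169.0], [164.0, 196.0]] -0.3910597901273025
45 [[202.0, 104.0], [129.0, 78.0], [94.0, 159.0], [166.0, 186.0]] -0.44469262970482004
40 [[208.0, 96.0], [135.0, 71.0], [96.0, 148.0], [169.0, 175.0]] -0.5015715410852265
35 [[214.0, 89.0], [141.0, 64.0], [100.0, 138.0], [172.0, 165.0]] -0.5630228333222203
30 [[220.0, 82.0], [147.0, 57.0], [103.0, 128.0], [176.0, 154.0]] -0.630758199656744
25 [[226.0, 77.0], [154.0, 52.0], [107.0, 117.0], [180.0, 144.0]] -0.7070876567639256
20 [[232.0, 72.0], [160.0, 47.0], [112.0, 108.0], [184.0, 134.0]] -0.7952691118784299
10 [[244.0, 65.0], [172.0, 40.0], [122.0, 89.0], [195.0, 115.0]] -1.0291185483207166
0 [[256.0, 61.0], [184.0, 37.0], [133.0, 73.0], [206.0, 98.0]] -1.4190956697566408
```

```bash
python3 - <<'E'
from h import *
i=read_camera("scene")[...,::-1]
cv2.imwrite("pics/raw5.png",i)
c=i[180:225,252:300]
cv2.imwrite("pics/z5.png",cv2.resize(c,None,fx=12,fy=12,interpolation=cv2.INTER_CUBIC))
E
```

```text
(no output)
```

View pics/z5.png

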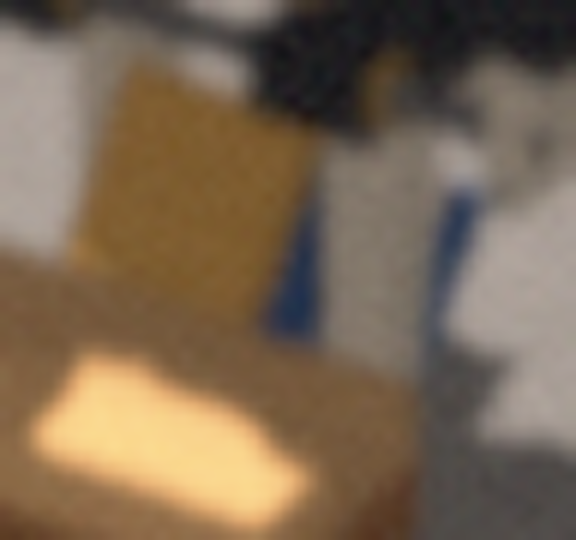

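The crop shows the full brass lid face with corners (130,65), (318,130), (262,325) and (70,250). The tin has slid in the grip instead of turning. I'll compute where it is now.

```bash
cat > lid.py <<'E'
from h import *
def loc(u,v,P,ox=np.array([.1161,-.9932]),off=0):
    # intersect scene ray with the tin's mid-plane through P (+off along y); return coordinates along ox from P, and height
    oy=np.array([-ox[1],ox[0],0]);o,d=ray("scene",u,v);t=oy@(np.r_[P[:2],0]+off*oy-o)/(oy@d);p=o+t*d
    return (p[:2]-P[:2])@ox,p[2]
E
python3 - <<'E'
from lid import *
P=read_state()["tool_pos"];print(P, "P offcut x",(P[:2]-[.4935,.2213])@[.1161,-.9932])
f=lambda X,Y,o:np.round(loc(252+X/12,180+Y/12,P,off=o),4)
print("ctr",f(195,193,0)); 
for X,Y,o in((130,65,-.022),(318,130,.022),(262,325,.022),(70,250,-.022),(475,190,.022),(440,330,.022)):print(X,Y,f(X,Y,o))
E
```

```text
[0.49121743 0.2698738  0.01482421] P offcut x -0.04850850851754803
ctr [0.0203 0.0697]
130 65 [0.0118 0.0885]
318 130 [0.0082 0.086 ]
262 325 [0.0283 0.05  ]
70 250 [0.0338 0.0553]
475 190 [-0.0508  0.0422]
440 330 [-0.0379  0.0138]
```

Request:
carry_out(
  moves=[
    {"jaw":0.03,"dx":0.006,"dy":0,"dz":0.003,"yaw":0},
    {"jaw":0.03,"dx":0.006,"dy":0,"dz":0.005,"yaw":0},
    {"jaw":0.046,"dx":0,"dy":0,"dz":0,"yaw":0},
    {"jaw":0.065,"dx":0,"dy":0,"dz":0,"yaw":0},
    {"jaw":0.065,"dx":0,"dy":0,"dz":0,"yaw":0},
    {"jaw":0.065,"dx":0,"dy":0,"dz":-0.03,"yaw":0},
    {"jaw":0.065,"dx":0,"dy":0,"dz":0,"yaw":0},
  ],
  grip_force=3,
)

```text
t: 10.05
tool_pos: [0.4908, 0.2818, 0.038]
orientation: [2.088, 2.345, 0.006]
force: [1.4, -0.8, -0.5]
opening: 0.0649
gripper_force: 0.0
```

```bash
cat > br.py <<'E'
from lid import *
def brass(c="scene",near=(268,197),r=25):
    i=read_camera(c)[...,::-1];h=cv2.cvtColor(i,cv2.COLOR_BGR2HSV)
    m=cv2.inRange(h,(14,165,60),(28,255,215));n,l,s,ce=cv2.connectedComponentsWithStats(m)
    k=[j for j in range(1,n) if s[j,4]>30 and np.hypot(*(ce[j]-near))<r]
    if not k: return None
    k=max(k,key=lambda j:s[j,4]);cn=cv2.findContours((l==k).astype(np.uint8),0,2)[0][0]
    return s[k],ce[k],cv2.approxPolyDP(cn,2,True)[:,0],cv2.boxPoints(cv2.minAreaRect(cn))
E
python3 - <<'E'
from br import *
a=cv2.cvtColor(cv2.imread("pics/raw5.png"),cv2.COLOR_BGR2HSV)
print("brass",a[196,268],a[190,265],a[204,262],"offcut",a[205,280],a[204,254],a[218,265],a[207,270])
r=brass();print(read_state()["tool_pos"]);
if r:
    for x in r:print(np.round(x,1).tolist())
    P=np.array([.4912,.2699,0]);print([np.round(loc(*b,P,off=0),4).tolist() for b in r[3]],loc(*r[1],P))
E
```

```text
brass [ 17 161 127] [ 17 161 125] [ 16 130 118] offcut [ 11  42 129] [ 15 124 117] [ 20 110 250] [ 16 135 113]
[0.4899767  0.28140459 0.03669741]
```

```bash
sed -i 's/14,165,60/13,147,60/' br.py; python3 - <<'E'
from br import *
r=brass()
if r:
    for x in r:print(np.round(x,1).tolist())
    P=np.array([.4912,.2699,0]);print([np.round(loc(*b,P,off=0),4).tolist() for b in r[3]],loc(*r[1],P))
E
```

```text
[259, 187, 19, 19, 240]
[267.8, 196.2]
[[264, 187], [259, 201], [272, 205], [277, 192]]
[[257.8999938964844, 201.1999969482422], [263.6000061035156, 186.10000610351562], [277.6000061035156, 191.39999389648438], [271.8999938964844, 206.5]]
[[0.0626, 0.0766], [0.0387, 0.1066], [-0.0201, 0.0632], [0.0051, 0.0316]] (np.float64(0.022071554553327523), np.float64(0.07019168066258041))
```

Request:
carry_out(
  moves=[
    {"jaw":0.065,"dx":0,"dy":0,"dz":-0.01,"yaw":0},
    {"jaw":0.065,"dx":-0.013,"dy":0,"dz":0,"yaw":0},
    {"jaw":0.065,"dx":-0.013,"dy":0,"dz":0,"yaw":0},
    {"jaw":0.04,"dx":0,"dy":0,"dz":0,"yaw":0},
    {"jaw":0.03,"dx":0,"dy":0,"dz":0,"yaw":0},
    {"jaw":0.03,"dx":0,"dy":0,"dz":0,"yaw":0},
    {"jaw":0.03,"dx":0,"dy":0,"dz":0,"yaw":0},
    {"jaw":0.03,"dx":0,"dy":0,"dz":0,"yaw":0},
  ],
  grip_force=3,
)

```text
t: 11.15
tool_pos: [0.4919, 0.2553, 0.0456]
orientation: [2.089, 2.347, -0.0]
force: [0.1, 0.1, 0.8]
opening: 0.044
gripper_force: 3.0
```

Request:
carry_out(
  moves=[
    {"jaw":0.03,"dx":0.003,"dy":0,"dz":-0.005,"yaw":0},
    {"jaw":0.03,"dx":0.005,"dy":0,"dz":-0.008,"yaw":0},
    {"jaw":0.03,"dx":0.008,"dy":0,"dz":-0.008,"yaw":0},
    {"jaw":0.03,"dx":0.008,"dy":0,"dz":-0.006,"yaw":0},
    {"jaw":0.03,"dx":0.01,"dy":0,"dz":-0.005,"yaw":0},
    {"jaw":0.03,"dx":0,"dy":0,"dz":0,"yaw":0},
  ],
)

```text
t: 11.9
tool_pos: [0.4882, 0.29, 0.0782]
orientation: [2.087, 2.347, 0.002]
force: [0.4, 0.2, -1.3]
opening: 0.0441
gripper_force: 3.0
```

```bash
python3 - <<'E'
from br import *
P=read_state()["tool_pos"];print(P)
r=brass(near=proj("scene",P+[0,-.02,.02]),r=40)
if r:
    for x in r:print(np.round(x,1).tolist())
    print(loc(*r[1],P))
    i=read_camera("scene")[...,::-1];u,v=proj("scene",P).astype(int);cv2.imwrite("pics/raw6.png",i)
    cv2.imwrite("pics/z6.png",cv2.resize(i[v-30:v+30,u-35:u+35],None,fx=10,fy=10,interpolation=cv2.INTER_CUBIC));print(u-35,v-30)
E
```

```text
[0.48816155 0.29003033 0.07824553]
[267, 169, 15, 19, 191]
[275.1, 178.1]
[[271, 169], [267, 181], [280, 187], [281, 173]]
[[266.3999938964844, 182.89999389648438], [270.70001220703125, 168.6999969482422], [284.8999938964844, 173.0], [280.6000061035156, 187.1999969482422]]
(np.float64(0.010012943184850681), np.float64(0.1054613567307564))
242 156
```

The tin hasn't swung even with 3 N. I'll carry it over to the far (+x) upper edge of the off-cut and roll its base over that edge, so edge friction and gravity turn it upright onto the off-cut's flat top.

Request:
carry_out(
  moves=[
    {"jaw":0.03,"dx":0,"dy":0,"dz":-0.012,"yaw":0},
    {"jaw":0.03,"dx":-0.01,"dy":0,"dz":-0.016,"yaw":0},
    {"jaw":0.03,"dx":-0.025,"dy":0,"dz":0,"yaw":0},
    {"jaw":0.03,"dx":-0.035,"dy":0,"dz":0,"yaw":0},
    {"jaw":0.03,"dx":-0.035,"dy":0,"dz":0,"yaw":0},
    {"jaw":0.03,"dx":-0.035,"dy":0,"dz":0,"yaw":0},
    {"jaw":0.03,"dx":-0.024,"dy":0,"dz":0,"yaw":0},
    {"jaw":0.03,"dx":0,"dy":0,"dz":0,"yaw":0},
  ],
)

```text
t: 13.0
tool_pos: [0.5078, 0.124, 0.107]
orientation: [2.091, 2.342, 0.002]
force: [0.4, 0.4, -1.1]
opening: 0.0439
gripper_force: 3.0
```

```bash
cat > st.py <<'E'
from br import *
P=read_state()["tool_pos"];d=P[:2]-[.4935,.2213];print("P off",d@[.1161,-.9932],P[2]+.019,read_state()["force"])
r=brass(near=proj("scene",P+[0,-.02,.02]),r=40)
if r:
    print(r[0],r[2].tolist());x,z=loc(*r[1],P);print("lid rel P",x,z-P[2]-.019)
E
python3 st.py
```

```text
P off 0.0983086861151773 0.12603829831604363 [ 0.40641693  0.41626962 -1.09167652]
[223 188  16  21 241] [[226, 188], [223, 202], [237, 208], [238, 192]]
lid rel P 0.010001654885109656 0.008283941193695899
```

Request:
carry_out(
  moves=[
    {"jaw":0.03,"dx":0,"dy":0,"dz":0.018,"yaw":0},
    {"jaw":0.03,"dx":0.004,"dy":0,"dz":0.0155,"yaw":0},
    {"jaw":0.03,"dx":0.005,"dy":0,"dz":0,"yaw":0},
    {"jaw":0.03,"dx":0.0055,"dy":0,"dz":0,"yaw":0},
    {"jaw":0.03,"dx":0.0055,"dy":0,"dz":-0.0045,"yaw":0},
    {"jaw":0.03,"dx":0.005,"dy":0,"dz":-0.004,"yaw":0},
    {"jaw":0.03,"dx":0.006,"dy":0,"dz":-0.0035,"yaw":0},
    {"jaw":0.03,"dx":0.006,"dy":0,"dz":-0.003,"yaw":0},
  ],
)

```text
t: 14.05
tool_pos: [0.5031, 0.1633, 0.0878]
orientation: [2.089, 2.346, 0.001]
force: [2.0, -1.3, -0.5]
opening: 0.0439
gripper_force: 3.0
```

```bash
python3 st.py
```

```text
P off 0.05874265361905239 0.1068379764997423 [ 1.98897229 -1.25971467 -0.52074291]
[234 188  16  20 226] [[240, 188], [234, 201], [246, 207], [249, 203], [249, 192]]
lid rel P 0.011525800377556952 0.008359211964252437
```

Request:
carry_out(
  moves=[
    {"jaw":0.03,"dx":0.006,"dy":0,"dz":-0.003,"yaw":0},
    {"jaw":0.03,"dx":0.007,"dy":0,"dz":-0.002,"yaw":0},
    {"jaw":0.03,"dx":0.007,"dy":0,"dz":-0.001,"yaw":0},
    {"jaw":0.03,"dx":0.007,"dy":0,"dz":-0.001,"yaw":0},
    {"jaw":0.03,"dx":0.007,"dy":0,"dz":0,"yaw":0},
  ],
)

```text
t: 14.72
tool_pos: [0.4987, 0.1971, 0.0942]
orientation: [-2.089, -2.346, -0.0]
force: [-0.4, -0.1, -0.0]
opening: 0.0439
gripper_force: 3.0
```

```bash
python3 st.py; python3 - <<'E'
from h import *
P=read_state()["tool_pos"];u,v=proj("scene",P).astype(int);i=read_camera("scene")[...,::-1]
cv2.imwrite("pics/z7.png",cv2.resize(i[v-30:v+30,u-35:u+35],None,fx=10,fy=10,interpolation=cv2.INTER_CUBIC));print(u-35,v-30)
E
```

```text
P off 0.02465136850666759 0.11315356560633337 [-0.41031275 -0.11552441 -0.0415424 ]
[242 180  17  16 193] [[248, 181], [242, 190], [256, 195], [258, 182]]
lid rel P 0.012135348547717587 0.011286953556235008
219 166
```

View pics/z7.png

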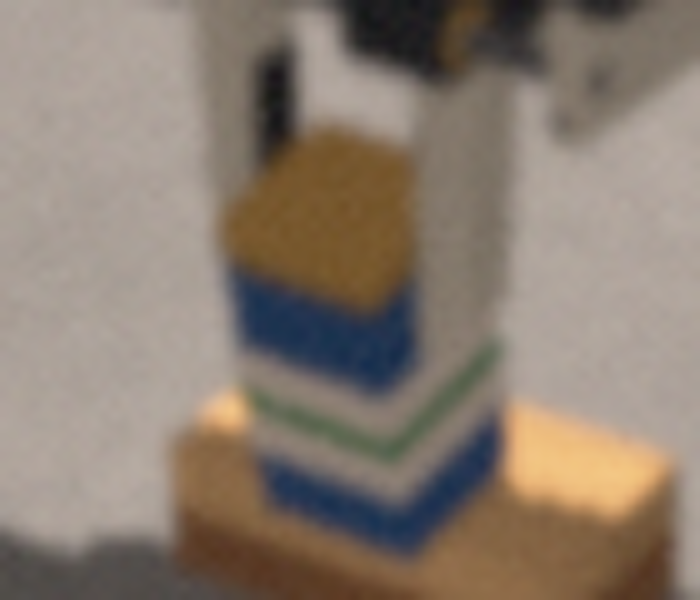

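The crop shows the tin nearly upright on the off-cut: brass lid at (320,215), its near vertical edge running from (370,310) to (410,550), about 10° of tilt left. I'll drag and press it a little more, then release it onto the flat top.

Request:
carry_out(
  moves=[
    {"jaw":0.03,"dx":0.004,"dy":0,"dz":0.001,"yaw":0},
    {"jaw":0.03,"dx":0.004,"dy":0,"dz":0.001,"yaw":0},
    {"jaw":0.03,"dx":0.004,"dy":0,"dz":0.001,"yaw":0},
    {"jaw":0.03,"dx":0.002,"dy":0,"dz":0.001,"yaw":0},
    {"jaw":0.03,"dx":0,"dy":0,"dz":0,"yaw":0},
  ],
)

```text
t: 15.45
tool_pos: [0.4971, 0.2105, 0.09]
orientation: [-2.089, -2.347, 0.0]
force: [-1.0, -0.7, 2.8]
opening: 0.0439
gripper_force: 3.0
```

```bash
python3 st.py
```

```text
P off 0.011120028204916008 0.10896814882377429 [-1.01428206 -0.65144379  2.83943377]
[246 179  17  13 159] [[246, 185], [255, 191], [262, 189], [261, 181], [257, 179], [250, 180]]
lid rel P 0.012321248424107294 0.016062359978597927
```

Request:
carry_out(
  moves=[
    {"jaw":0.05,"dx":0,"dy":0,"dz":0,"yaw":0},
    {"jaw":0.07,"dx":0,"dy":0,"dz":0,"yaw":0},
    {"jaw":0.08,"dx":0,"dy":0,"dz":0,"yaw":0},
    {"jaw":0.08,"dx":0.03,"dy":0,"dz":0,"yaw":0},
    {"jaw":0.08,"dx":0.03,"dy":0,"dz":0,"yaw":0},
    {"jaw":0.08,"dx":0,"dy":0,"dz":0,"yaw":0},
  ],
)

```text
t: 16.25
tool_pos: [0.4899, 0.2716, 0.0901]
orientation: [-2.086, -2.348, -0.001]
force: [-0.2, 0.6, 0.2]
opening: 0.0799
gripper_force: 0.0
```

```bash
cat > top.py <<'E'
from br import *
# lid + blue as seen by the scene camera; lid corners intersected with lid plane
def lidpose(zl,near,r=40):
    b=brass(near=near,r=r)
    if b is None: print("none");return
    q=b[2];print(b[0],q.tolist())
    p=onz("scene",*b[1],zl);print("brass centroid on lid plane",p.round(4));print([onz("scene",*k,zl)[:2].round(4).tolist() for k in q])
    return p
E
python3 - <<'E'
from top import *
lidpose(.127,(255,185))
i=read_camera("scene")[...,::-1];cv2.imwrite("pics/raw8.png",i)
h=cv2.cvtColor(i,cv2.COLOR_BGR2HSV);m=cv2.inRange(h,(100,120,40),(125,255,255))[160:230,220:300]
y,x=np.nonzero(m);pts=np.stack([x+220,y+160],1).astype(np.float32);print("blue",cv2.convexHull(pts.astype(np.int32))[:,0].tolist())
E
```

```text
[246 183  22  10  78] [[267, 183], [258, 189], [248, 185], [246, 187], [258, 192], [267, 186]]
brass centroid on lid plane [0.5126 0.19   0.127 ]
[[0.5159, 0.2215], [0.5189, 0.1878], [0.4892, 0.186], [0.492, 0.1764], [0.5279, 0.1781], [0.5252, 0.2112]]
blue [[268, 212], [265, 215], [261, 218], [259, 219], [258, 219], [255, 218], [248, 215], [247, 214], [246, 196], [246, 192], [267, 190], [268, 193]]
```

```bash
python3 - <<'E'
from h import *
L=[onz("scene",*p,.037)[:2] for p in((246.3,214.8),(258.5,220),(268.7,213))]
print(np.round(L,4),np.linalg.norm(L[0]-L[1]),np.linalg.norm(L[1]-L[2]))
c=(L[0]+L[2])/2;ox=np.array([.1161,-.9932]);oy=np.array([.9932,.1161]);d=c-[.4935,.2213];print("ctr",c,"off",d@ox,d@oy)
e=L[1]-L[0];print(np.degrees(np.arctan2(e[1],e[0])))
P=read_state()["tool_pos"];print("tin minus P: ",(c-P[:2])@ox,(c-P[:2])@oy)
E
```

```text
[[0.4755 0.19  ]
 [0.5131 0.1928]
 [0.5111 0.2313]] 0.037648616462453086 0.03855049370472339
ctr [0.49329273 0.21064141] off 0.010562052369617532 -0.0014433217250218106
4.370523926859772
tin minus P:  0.05917370353009275 -0.0036818780297632405
```

Request:
carry_out(
  moves=[
    {"jaw":0.08,"dx":-0.024,"dy":0,"dz":0,"yaw":0},
    {"jaw":0.08,"dx":-0.023,"dy":0,"dz":0.008,"yaw":0},
    {"jaw":0.08,"dx":0,"dy":0,"dz":0.009,"yaw":0},
    {"jaw":0.06,"dx":0,"dy":0,"dz":0,"yaw":0},
    {"jaw":0.03,"dx":0,"dy":0,"dz":0,"yaw":0},
    {"jaw":0.03,"dx":0,"dy":0,"dz":0,"yaw":0},
    {"jaw":0.03,"dx":0,"dy":0,"dz":0,"yaw":0},
    {"jaw":0.03,"dx":0,"dy":0,"dz":0,"yaw":0},
  ],
  grip_force=15,
)

```text
t: 17.35
tool_pos: [0.4958, 0.2238, 0.0734]
orientation: [2.089, 2.347, 0.001]
force: [-0.1, 1.7, 1.1]
opening: 0.0441
gripper_force: 15.0
```

Request:
carry_out(
  moves=[
    {"jaw":0.03,"dx":0,"dy":0,"dz":-0.015,"yaw":0},
    {"jaw":0.03,"dx":-0.01,"dy":-0.001,"dz":-0.015,"yaw":0},
    {"jaw":0.03,"dx":-0.03,"dy":-0.0046,"dz":0,"yaw":0},
    {"jaw":0.03,"dx":-0.04,"dy":-0.006,"dz":0,"yaw":0},
    {"jaw":0.03,"dx":-0.04,"dy":-0.006,"dz":0,"yaw":0},
    {"jaw":0.03,"dx":-0.03,"dy":-0.005,"dz":0,"yaw":0},
    {"jaw":0.03,"dx":0,"dy":0,"dz":0,"yaw":0.158},
    {"jaw":0.03,"dx":0,"dy":0,"dz":0,"yaw":0.159},
  ],
)

```text
t: 18.35
tool_pos: [0.4911, 0.0705, 0.1046]
orientation: [2.439, 1.978, 0.002]
force: [0.1, 0.3, -0.9]
opening: 0.0441
gripper_force: 15.0
```

```bash
cat > bl.py <<'E'
from h import *
import sys
ax=np.array([-.1988,-.9801]);ay=np.array([.9801,-.1988]);c=np.array([.4845,.0034])
def blue(zb):
    P=read_state()["tool_pos"];i=read_camera("scene")[...,::-1];h=cv2.cvtColor(i,cv2.COLOR_BGR2HSV)
    m=cv2.inRange(h,(100,120,40),(125,255,255));u,v=proj("scene",P).astype(int);u0,v0=u-40,v-45;m=m[v0:v+50,u0:u+40]
    y,x=np.nonzero(m);H=cv2.convexHull(np.stack([x+u0,y+v0],1).astype(np.int32))[:,0];print(H.tolist())
    lo=H[H[:,1].argmax()];print("low corner cork frame",((onz("scene",lo[0]+.5,lo[1]+1,zb)[:2]-c)@ax).round(4),((onz("scene",lo[0]+.5,lo[1]+1,zb)[:2]-c)@ay).round(4))
    print("P cork frame",(P[:2]-c)@ax,(P[:2]-c)@ay,P[2])
if __name__=="__main__": blue(float(sys.argv[1]))
E
python3 bl.py .068
```

```text
[[217, 230], [205, 236], [203, 236], [197, 232], [194, 228], [192, 208], [192, 204], [210, 206], [211, 207], [217, 227]]
low corner cork frame -0.0364 0.0116
P cork frame -0.06711697488562528 -0.00691913853624267 0.10457194154565222
```

Request:
carry_out(
  moves=[
    {"jaw":0.03,"dx":-0.017,"dy":0.0035,"dz":0,"yaw":0},
    {"jaw":0.03,"dx":-0.018,"dy":0.0035,"dz":0,"yaw":0},
    {"jaw":0.03,"dx":0,"dy":0,"dz":0.02,"yaw":0},
    {"jaw":0.03,"dx":0,"dy":0,"dz":0.018,"yaw":0},
    {"jaw":0.03,"dx":0,"dy":0,"dz":0.006,"yaw":0},
    {"jaw":0.03,"dx":0,"dy":0,"dz":0.003,"yaw":0},
    {"jaw":0.03,"dx":0,"dy":0,"dz":0.001,"yaw":0},
    {"jaw":0.03,"dx":0,"dy":0,"dz":0,"yaw":0},
  ],
)

```text
t: 19.4
tool_pos: [0.4905, 0.0361, 0.0562]
orientation: [2.432, 1.988, -0.001]
force: [-5.1, -0.7, 6.2]
opening: 0.0435
gripper_force: 15.0
```

```bash
python3 bl.py .02
```

```text
[[207, 254], [206, 255], [200, 258], [195, 260], [192, 260], [188, 257], [185, 254], [181, 232], [181, 230], [182, 230], [200, 233], [207, 252]]
low corner cork frame -0.0048 0.0155
P cork frame -0.03324362282675005 -0.0006377260799300508 0.05623670221519701
```

Request:
carry_out(
  moves=[
    {"jaw":0.05,"dx":0,"dy":0,"dz":0,"yaw":0},
    {"jaw":0.065,"dx":0,"dy":0,"dz":0,"yaw":0},
    {"jaw":0.075,"dx":0,"dy":0,"dz":0,"yaw":0},
    {"jaw":0.075,"dx":0.03,"dy":0,"dz":0,"yaw":0},
    {"jaw":0.075,"dx":0.03,"dy":0,"dz":0,"yaw":0},
    {"jaw":0.0,"dx":0,"dy":0,"dz":0,"yaw":0},
    {"jaw":0.0,"dx":0,"dy":0,"dz":0,"yaw":0},
    {"jaw":0.0,"dx":0,"dy":0,"dz":0,"yaw":0},
  ],
)

```text
t: 20.45
tool_pos: [0.5023, 0.0941, 0.055]
orientation: [2.434, 1.987, -0.001]
force: [0.2, -0.4, 0.3]
opening: 0.0493
gripper_force: 0.0
```

```bash
cat > meas.py <<'E'
from bl import *
# tin: bottom corners of the blue hull (left, near, right), on cork plane; lid corners too
i=read_camera("scene")[...,::-1];cv2.imwrite("pics/rawm.png",i);h=cv2.cvtColor(i,cv2.COLOR_BGR2HSV)
u,v=proj("scene",[*(c-.02*ax),.06]).astype(int)
m=cv2.inRange(h,(98,90,30),(128,255,255));m[:v-45]=0;m[v+50:]=0;m[:,:u-35]=0;m[:,u+35:]=0
y,x=np.nonzero(m);H=cv2.convexHull(np.stack([x,y],1).astype(np.int32))[:,0]
print(H.tolist())
g=lambda p,z:(lambda d:((d@ax).round(4),(d@ay).round(4)))(onz("scene",*p,z)[:2]-c)
print("near",g(H[H[:,1]>=H[:,1].max()].mean(0)+[.0,.5],.02),"left x",H[:,0].min(),"right",H[:,0].max())
K=H[H[:,1]>v]
for q in H: print(q.tolist(),g(q,.02))
print("expected px for centred tin: ",[proj("scene",[*(c+X*ax+Y*ay),.02]).round(1).tolist() for X,Y in((.022,-.022),(.022,.022),(-.022,.022))])
P=read_state()["tool_pos"];print("P",(P[:2]-c)@ax,(P[:2]-c)@ay,P[2])
E
python3 meas.py
```

```text
[[207, 255], [201, 258], [194, 261], [193, 261], [191, 260], [184, 252], [180, 231], [180, 229], [181, 229], [205, 230], [206, 231], [207, 251]]
near (np.float64(-0.0005), np.float64(0.0144)) left x 180 right 207
[207, 255] (np.float64(-0.0353), np.float64(0.0125))
[201, 258] (np.float64(-0.0195), np.float64(0.0137))
[194, 261] (np.float64(-0.0022), np.float64(0.0135))
[193, 261] (np.float64(-0.0005), np.float64(0.0122))
[191, 260] (np.float64(0.0012), np.float64(0.0065))
[184, 252] (np.float64(-0.0004), np.float64(-0.028))
[180, 231] (np.float64(-0.032), np.float64(-0.1056))
[180, 229] (np.float64(-0.0359), np.float64(-0.1129))
[181, 229] (np.float64(-0.0378), np.float64(-0.1115))
[205, 230] (np.float64(-0.0808), np.float64(-0.0732))
[206, 231] (np.float64(-0.0805), np.float64(-0.0682))
[207, 251] (np.float64(-0.0428), np.float64(0.0))
expected px for centred tin:  [[176.2, 257.2], [186.0, 267.3], [203.9, 259.5]]
P -0.09248831685890925 -0.0006205362910656952 0.055072819848006035
```

```bash
python3 - <<'E'
from bl import *
g=lambda p,z:(lambda d:(round(d@ax,4),round(d@ay,4)))(onz("scene",*p,z)[:2]-c)
print("cork in scene",g((191.6,258.7),.02),"tin",g((195.75,254),.02),g((195.75,254.8),.02))
i=read_camera("top")[...,::-1];cv2.imwrite("pics/rawt.png",i)
h=cv2.cvtColor(i,cv2.COLOR_BGR2HSV)
e=proj("top",[*(c-.02*ax),.11]);print(e)
u,v=e.astype(int)
for y in range(v-15,v+16,3):print([tuple(h[y,x]//[1,10,10]) and "%d/%d/%d"%tuple(h[y,x]//[1,10,10]) for x in range(u-18,u+19,3)])
E
```

```text
cork in scene (np.float64(-0.002), np.float64(0.0033)) tin (np.float64(-0.0175), np.float64(-0.0058)) (np.float64(-0.0161), np.float64(-0.0033))
[339.4379726  251.85430301]
['18/6/18', '20/6/18', '19/6/18', '20/6/18', '19/6/18', '19/6/18', '19/6/18', '18/6/18', '19/6/18', '19/6/17', '22/5/8', '19/6/15', '23/4/8']
['20/6/17', '20/6/18', '20/6/18', '19/6/17', '21/6/17', '19/6/17', '20/6/17', '19/6/17', '20/6/17', '19/6/17', '21/7/7', '18/6/16', '18/5/10']
['19/6/17', '19/6/17', '19/6/17', '19/6/17', '20/6/16', '19/6/17', '20/6/16', '20/6/16', '21/6/16', '19/6/17', '19/6/7', '19/6/16', '19/6/14']
['19/6/17', '20/6/16', '19/6/16', '20/6/16', '19/6/16', '20/6/16', '18/6/16', '20/6/16', '19/7/16', '19/5/16', '21/6/6', '20/7/14', '19/6/15']
['19/6/16', '18/6/16', '20/6/16', '18/7/16', '19/6/15', '19/6/15', '20/6/15', '19/6/15', '19/6/15', '19/6/15', '20/5/7', '18/6/11', '20/6/15']
['18/6/15', '20/6/15', '20/7/14', '18/7/14', '19/6/15', '19/6/14', '19/6/14', '20/6/14', '19/6/14', '19/6/13', '22/6/7', '18/5/9', '19/6/16']
['18/6/13', '18/6/13', '19/6/13', '20/7/12', '20/5/12', '21/6/12', '20/6/12', '18/7/11', '18/9/12', '19/5/8', '22/6/7', '18/5/7', '19/6/15']
['18/6/10', '20/6/11', '20/5/18', '66/2/5', '18/14/10', '20/14/10', '19/14/9', '19/14/10', '19/16/14', '18/5/7', '19/5/7', '18/6/7', '21/6/15']
['19/5/18', '20/5/21', '19/5/19', '21/2/7', '30/3/6', '16/10/8', '19/12/9', '18/14/10', '19/15/14', '18/10/11', '18/5/8', '18/6/7', '19/6/15']
['30/1/4', '21/4/5', '18/13/10', '14/12/10', '15/12/9', '15/10/8', '20/7/7', '60/1/6', '16/4/11', '14/13/14', '18/5/7', '21/6/7', '19/6/13']
['12/2/4', '14/8/5', '17/11/10', '17/11/10', '17/12/9', '16/11/10', '15/12/10', '16/12/9', '15/13/19', '14/13/14', '19/5/7', '21/6/7', '20/6/10']
```

```bash
python3 - <<'E'
import cv2,numpy as np
i=cv2.imread("pics/rawm.png")[222:282,160:225];cv2.imwrite("pics/z9.png",cv2.resize(i,None,fx=10,fy=10,interpolation=cv2.INTER_CUBIC))
E
```

```text
(no output)
```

View pics/z9.png

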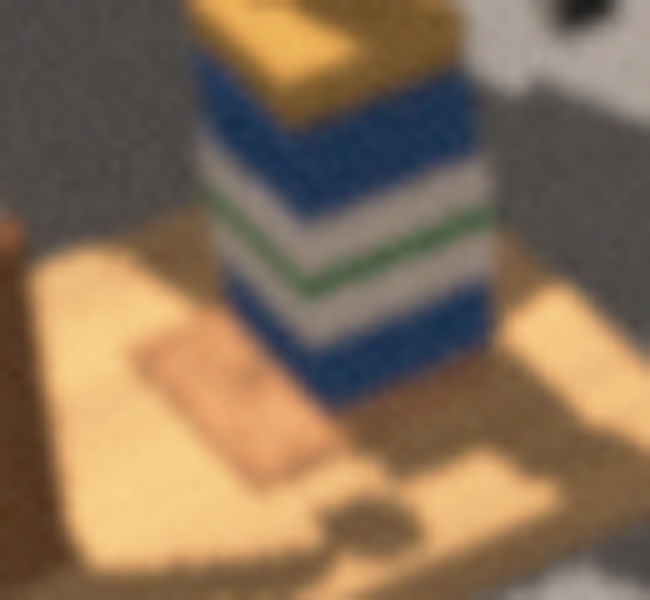

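The crop shows the tin upright and square to the cork. Its base corners are left (230,300), near (333,410) and right (492,345). The cork's +x edge runs from (135,352) to (260,490), so the tin stands too far to −x.

```bash
python3 - <<'E'
from bl import *
g=lambda X,Y:np.array((lambda d:(d@ax,d@ay))(onz("scene",160+X/10-.45,222+Y/10-.45,.02)[:2]-c)).round(4)
for n,p in dict(corkL=(135,352),corkN=(260,490),tinN=(333,410),tinL=(230,300),tinR=(492,345),corkpt=(350,450)).items():print(n,g(*p))
E
```

```text
corkL [ 0.0268 -0.0276]
corkN [0.0279 0.0309]
tinN [0.0024 0.0167]
tinL [ 0.0014 -0.0315]
tinR [-0.0365  0.0181]
corkpt [0.0063 0.0308]
```

Request:
carry_out(
  moves=[
    {"jaw":0.08,"dx":0,"dy":0.0065,"dz":0,"yaw":0},
    {"jaw":0.08,"dx":0,"dy":0,"dz":0,"yaw":0},
    {"jaw":0.08,"dx":0,"dy":0,"dz":0.005,"yaw":0},
    {"jaw":0.08,"dx":-0.03,"dy":0,"dz":0,"yaw":0},
    {"jaw":0.08,"dx":-0.028,"dy":0,"dz":0,"yaw":0},
    {"jaw":0.055,"dx":0,"dy":0,"dz":0,"yaw":0},
    {"jaw":0.044,"dx":0,"dy":0,"dz":0,"yaw":0},
    {"jaw":0.04,"dx":0,"dy":0,"dz":0,"yaw":0},
  ],
  grip_force=5,
)

```text
t: 21.55
tool_pos: [0.4973, 0.0375, 0.0501]
orientation: [-2.432, -1.988, -0.0]
force: [-0.8, 0.9, 1.2]
opening: 0.0546
gripper_force: 0.4
```

Request:
carry_out(
  moves=[
    {"jaw":0.04,"dx":0,"dy":0,"dz":0,"yaw":0},
    {"jaw":0.04,"dx":0,"dy":0,"dz":0,"yaw":0},
    {"jaw":0.055,"dx":0,"dy":0,"dz":0,"yaw":0},
    {"jaw":0.075,"dx":0,"dy":0,"dz":0,"yaw":0},
    {"jaw":0.075,"dx":0.03,"dy":0,"dz":0,"yaw":0},
    {"jaw":0.075,"dx":0.03,"dy":0,"dz":0,"yaw":0},
    {"jaw":0.0,"dx":0,"dy":0,"dz":0,"yaw":0},
    {"jaw":0.0,"dx":0,"dy":0,"dz":0,"yaw":0},
  ],
)

```text
t: 22.55
tool_pos: [0.509, 0.0952, 0.05]
orientation: [2.432, 1.988, -0.001]
force: [0.8, 0.9, 0.5]
opening: 0.0592
gripper_force: 0.0
```

Request:
carry_out(
  moves=[
    {"jaw":0.0,"dx":0,"dy":0,"dz":0.01,"yaw":0},
    {"jaw":0.0,"dx":0,"dy":0,"dz":0.01,"yaw":0},
    {"jaw":0.0,"dx":0,"dy":0,"dz":0.0,"yaw":0},
  ],
)

```text
t: 22.92
tool_pos: [0.5078, 0.095, 0.0285]
orientation: [-2.433, -1.986, 0.004]
force: [0.2, -0.2, 0.1]
opening: 0.0298
gripper_force: 0.0
```

```bash
python3 meas.py
```

```text
[[208, 257], [198, 261], [195, 262], [193, 262], [188, 257], [181, 233], [181, 230], [206, 232], [207, 233], [208, 254]]
near (np.float64(0.0004), np.float64(0.0181)) left x 181 right 208
[208, 257] (np.float64(-0.0334), np.float64(0.02))
[198, 261] (np.float64(-0.0091), np.float64(0.0188))
[195, 262] (np.float64(-0.0022), np.float64(0.0179))
[193, 262] (np.float64(0.0012), np.float64(0.0152))
[188, 257] (np.float64(0.0013), np.float64(-0.0068))
[181, 233] (np.float64(-0.03), np.float64(-0.0969))
[181, 230] (np.float64(-0.0358), np.float64(-0.1078))
[206, 232] (np.float64(-0.0785), np.float64(-0.0647))
[207, 233] (np.float64(-0.0782), np.float64(-0.0597))
[208, 254] (np.float64(-0.0389), np.float64(0.0108))
expected px for centred tin:  [[176.2, 257.2], [186.0, 267.3], [203.9, 259.5]]
P -0.0946660783492504 0.005178499146468346 0.029202301000215616
```

Request:
carry_out(
  moves=[
    {"jaw":0.0,"dx":-0.012,"dy":0,"dz":0,"yaw":0},
    {"jaw":0.0,"dx":-0.012,"dy":0,"dz":0,"yaw":0},
    {"jaw":0.0,"dx":-0.012,"dy":0,"dz":0,"yaw":0},
    {"jaw":0.0,"dx":-0.004,"dy":0,"dz":0,"yaw":0},
    {"jaw":0.0,"dx":-0.004,"dy":0,"dz":0,"yaw":0},
    {"jaw":0.0,"dx":-0.003,"dy":0,"dz":0,"yaw":0},
    {"jaw":0.0,"dx":-0.003,"dy":0,"dz":0,"yaw":0},
    {"jaw":0.0,"dx":-0.003,"dy":0,"dz":0,"yaw":0},
  ],
)

```text
t: 23.98
tool_pos: [0.4986, 0.0437, 0.0301]
orientation: [-2.433, -1.988, -0.0]
force: [-0.7, -0.2, 0.6]
opening: 0.0005
gripper_force: 0.3
```

```bash
python3 meas.py | egrep "near|P|^\[\["
```

```text
[[207, 257], [206, 258], [194, 263], [191, 263], [185, 257], [183, 254], [180, 235], [180, 231], [204, 232], [205, 233], [207, 254]]
near (np.float64(0.0046), np.float64(0.0191)) left x 180 right 207
P -0.04194349733517548 0.005771713512449545 0.030081136737881937
```

Request:
carry_out(
  moves=[
    {"jaw":0.0,"dx":-0.003,"dy":0,"dz":0,"yaw":0},
    {"jaw":0.0,"dx":-0.003,"dy":0,"dz":0,"yaw":0},
    {"jaw":0.0,"dx":-0.003,"dy":0,"dz":0,"yaw":0},
    {"jaw":0.0,"dx":-0.002,"dy":0,"dz":0,"yaw":0},
    {"jaw":0.0,"dx":0,"dy":0,"dz":0,"yaw":0},
  ],
)

```text
t: 24.65
tool_pos: [0.4964, 0.0326, 0.0302]
orientation: [2.433, 1.987, -0.0]
force: [-0.2, 0.2, 0.5]
opening: 0.0008
gripper_force: 0.0
```

Request:
carry_out(
  moves=[
    {"jaw":0.0,"dx":0.004,"dy":0,"dz":0,"yaw":0},
    {"jaw":0.0,"dx":0.02,"dy":0,"dz":0,"yaw":0},
    {"jaw":0.0,"dx":0.04,"dy":0,"dz":0,"yaw":0},
    {"jaw":0.0,"dx":0,"dy":0,"dz":-0.04,"yaw":0},
  ],
)

```text
t: 25.15
tool_pos: [0.5063, 0.0976, 0.0671]
orientation: [-2.427, -1.987, 0.009]
force: [-0.6, -0.3, 0.6]
opening: 0.0008
gripper_force: 0.0
```

```bash
python3 meas.py
```

```text
[[203, 259], [191, 265], [187, 265], [180, 258], [175, 237], [175, 233], [201, 234], [203, 256]]
near (np.float64(0.0139), np.float64(0.0205)) left x 175 right 203
[203, 259] (np.float64(-0.0212), np.float64(0.0194))
[191, 265] (np.float64(0.0097), np.float64(0.0216))
[187, 265] (np.float64(0.0165), np.float64(0.0164))
[180, 258] (np.float64(0.0169), np.float64(-0.0143))
[175, 237] (np.float64(-0.0113), np.float64(-0.0912))
[175, 233] (np.float64(-0.0188), np.float64(-0.1055))
[201, 234] (np.float64(-0.0651), np.float64(-0.0648))
[203, 256] (np.float64(-0.0266), np.float64(0.0102))
expected px for centred tin:  [[176.2, 257.2], [186.0, 267.3], [203.9, 259.5]]
P -0.09724731223857218 0.007371146803164924 0.07493068800312905
```

The tin is upright, let go, and within about 4 mm of the cork's centre. Next is the handle.

Request:
carry_out(
  moves=[
    {"jaw":0.0,"dx":0,"dy":0,"dz":-0.058,"yaw":0},
    {"jaw":0.0,"dx":0,"dy":0,"dz":-0.058,"yaw":0},
    {"jaw":0.0,"dx":0,"dy":0,"dz":-0.058,"yaw":0},
    {"jaw":0.0,"dx":0,"dy":0,"dz":-0.058,"yaw":0},
    {"jaw":0.0,"dx":-0.055,"dy":0,"dz":0,"yaw":0},
    {"jaw":0.0,"dx":-0.06,"dy":0,"dz":0,"yaw":0},
    {"jaw":0.0,"dx":-0.06,"dy":0,"dz":0,"yaw":0},
    {"jaw":0.0,"dx":-0.06,"dy":0,"dz":0,"yaw":0},
  ],
)

```text
t: 26.2
tool_pos: [0.4619, -0.1363, 0.3024]
orientation: [2.432, 1.987, 0.001]
force: [0.9, 0.3, -0.1]
opening: 0.0004
gripper_force: 0.0
```

```bash
cat > p.py <<'E'
from bl import *
s=read_state();P=s["tool_pos"];print("P",(P[:2]-c)@ax,(P[:2]-c)@ay,P[2],s["force"].round(1),s["q"].round(2),s["t"])
i=read_camera("scene")[...,::-1];h=cv2.cvtColor(i,cv2.COLOR_BGR2HSV);m=cv2.inRange(h,(0,170,60),(6,255,255))|cv2.inRange(h,(174,170,60),(180,255,255))
m[:,:40]=0;m[:,230:]=0;m[:150]=0
y,x=np.nonzero(m)
if len(x)>20:
    # cast on the clamp's mid-plane
    o=[]
    for u,v in ((x[y.argmin()],y.min()),(x[y.argmax()],y.max()),(x.min(),y[x.argmin()]),(x.max(),y[x.argmax()])):
        O,d=ray("scene",u,v);ay3=np.r_[ay,0];t=ay3@(np.r_[c,0]+.003*ay3-O)/(ay3@d);q=O+t*d;o.append([round((q[:2]-c)@ax,3),round(q[2],3)])
    v=cv2.fitLine(np.stack([x,y],1).astype(np.float32),2,0,.01,.01).ravel();print("red n",len(x),"extremes top,bottom,left,right",o)
E
python3 p.py
```

```text
P 0.14139880218816694 0.005578049034130734 0.30244892146348834 [ 0.9  0.3 -0.1] [-0.39 -0.21  1.67  0.    1.68 -0.19] 26.2
red n 344 extremes top,bottom,left,right [[np.float64(0.173), np.float64(0.267)], [np.float64(0.156), np.float64(0.191)], [np.float64(0.185), np.float64(0.263)], [np.float64(0.143), np.float64(0.197)]]
```

Request:
carry_out(
  moves=[
    {"jaw":0.0,"dx":0,"dy":0,"dz":0.03,"yaw":0},
    {"jaw":0.0,"dx":0,"dy":0,"dz":0.029,"yaw":0},
    {"jaw":0.0,"dx":-0.007,"dy":0,"dz":0,"yaw":0},
    {"jaw":0.0,"dx":-0.008,"dy":0,"dz":-0.001,"yaw":0},
    {"jaw":0.0,"dx":-0.0135,"dy":0,"dz":0.0058,"yaw":0},
    {"jaw":0.0,"dx":-0.0125,"dy":0,"dz":0.0076,"yaw":0},
    {"jaw":0.0,"dx":-0.0115,"dy":0,"dz":0.0092,"yaw":0},
    {"jaw":0.0,"dx":-0.009,"dy":0,"dz":0.0094,"yaw":0},
  ],
)

```text
t: 27.25
tool_pos: [0.45, -0.1961, 0.2116]
orientation: [2.433, 1.986, 0.0]
force: [2.8, -0.3, 1.6]
opening: 0.0005
gripper_force: 0.9
```

```bash
python3 p.py
```

```text
P 0.20240438818888928 0.005809229346141783 0.21161826620328278 [ 2.8 -0.3  1.6] [-0.52 -0.17  1.79 -0.    1.51 -0.31] 27.25
red n 284 extremes top,bottom,left,right [[np.float64(0.229), np.float64(0.225)], [np.float64(0.177), np.float64(0.176)], [np.float64(0.231), np.float64(0.224)], [np.float64(0.165), np.float64(0.182)]]
```

Request:
carry_out(
  moves=[
    {"jaw":0.0,"dx":-0.0077,"dy":0,"dz":0.0104,"yaw":0},
    {"jaw":0.0,"dx":-0.007,"dy":0,"dz":0.0128,"yaw":0},
    {"jaw":0.0,"dx":-0.0035,"dy":0,"dz":0.009,"yaw":0},
    {"jaw":0.0,"dx":-0.0027,"dy":0,"dz":0.0083,"yaw":0},
    {"jaw":0.0,"dx":-0.002,"dy":0,"dz":0.009,"yaw":0},
    {"jaw":0.0,"dx":-0.001,"dy":0,"dz":0.009,"yaw":0},
    {"jaw":0.0,"dx":0,"dy":0,"dz":0.004,"yaw":0},
    {"jaw":0.0,"dx":0,"dy":0,"dz":0.002,"yaw":0},
  ],
)

```text
t: 28.3
tool_pos: [0.4453, -0.2187, 0.1495]
orientation: [2.432, 1.987, -0.0]
force: [-9.5, 4.7, 24.2]
opening: 0.0005
gripper_force: 11.1
```

```bash
python3 p.py
```

```text
P 0.22544491807164035 0.005736599204376941 0.14946632345942099 [-9.5  4.7 24.2] [-0.56 -0.11  1.86 -0.    1.39 -0.36] 28.3
red n 224 extremes top,bottom,left,right [[np.float64(0.182), np.float64(0.155)], [np.float64(0.249), np.float64(0.139)], [np.float64(0.25), np.float64(0.15)], [np.float64(0.175), np.float64(0.143)]]
```

Request:
carry_out(
  moves=[
    {"jaw":0.0,"dx":0,"dy":0,"dz":-0.01,"yaw":0},
    {"jaw":0.0,"dx":0,"dy":0,"dz":-0.04,"yaw":0},
    {"jaw":0.0,"dx":0,"dy":0,"dz":-0.06,"yaw":0},
    {"jaw":0.0,"dx":0,"dy":0,"dz":-0.04,"yaw":0},
    {"jaw":0.0,"dx":0,"dy":0,"dz":0,"yaw":0},
    {"jaw":0.0,"dx":0,"dy":0,"dz":0,"yaw":0},
  ],
)

```text
t: 29.1
tool_pos: [0.445, -0.2183, 0.2968]
orientation: [-2.433, -1.987, 0.001]
force: [-0.4, -1.1, -0.4]
opening: 0.0009
gripper_force: 0.0
```

```bash
python3 p.py; python3 meas.py | egrep "near|^\[\["
```

```text
P 0.22514876243986695 0.00539846941731669 0.2968125930994941 [-0.4 -1.1 -0.4] [-0.56 -0.17  1.65 -0.    1.67 -0.36] 29.1
red n 287 extremes top,bottom,left,right [[np.float64(0.18), np.float64(0.154)], [np.float64(0.249), np.float64(0.139)], [np.float64(0.251), np.float64(0.153)], [np.float64(0.175), np.float64(0.148)]]
[[202, 259], [201, 260], [191, 265], [188, 266], [181, 259], [179, 256], [176, 237], [176, 234], [200, 234], [202, 256]]
near (np.float64(0.0173), np.float64(0.0221)) left x 176 right 202
```

The handle is down at its stop, the tin stands unmoved, and the robot is clear of everything, so I'm handing the job in.

```bash
python3 -c "
from plant import *
print(close_job())"
```

```text
the job is handed in; nothing more can be done
None
```

The job is handed in: by my last camera measurements the tin stands upright within about 4 mm of the cork's centre and the clamp handle is down at its stop; the pad's force on the lid wasn't measured, the can, jar and carton weren't rechecked, and the hand-in returned no verdict.

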